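# Wedge-lock a sample tray in its clamping station

### The arm

A 7-joint arm with a two-finger parallel gripper is mounted at the origin on a cart in front of the work surface, level with it; the furniture and walls round the work are solid. World frame = base frame: x ahead of the robot, y to its left, z up, the work surface at z = 0. Lengths are in mm, angles in rad, forces in N, time in s.
With the tool pointing down it reaches from about 350 to 900 mm from the base axis. Payload 7.2 kg.
Tool frame: the origin (TCP) lies at the very end of the fingers, on their centre line; the grasp point (between the pads) lies 19 mm behind it (manip.hold_point_z is the z of the grasp point in the tool frame, in mm); z points along the fingers, y is the line along which they close (so a half turn about z gives the same grasp; the last joint's range is limited). The gripper opens to 85 mm and grips with 20 to 120 N. Pads are 22 mm wide; open, the fingers measure 114 mm over their backs; the gripper's body (76 mm by 85 mm) begins 54 mm behind the grasp point. The pads swing forward as they close: fully open they stand 13 mm farther back than shut.
Start: joints at [1.138, 0.411, -0.013, 1.596, 0.006, 1.134, -0.082], TCP at [222.965, -583.88, 231.297] pointing down, gripper open.
Joint ranges: [-2.95, 2.95], [-0.29, 1.99], [-1.47, 1.44], [0.14, 2.54], [-1.03, 4.17], [0.13, 1.85], [-2.86, 2.86]. Speed limits (rad/s): [2.39, 2.39, 3.01, 3.01, 3.14, 3.14, 3.14].

### API

Orientations are given as a unit quaternion [w, x, y, z].
In Python, from bench import manip gives the robot as it stands. The module is installed in compiled form; this text tells all that it offers. Calls block until the motion is done:
- manip.move_ptp(position, orientation): joint-space move of the TCP to a pose.
- manip.move_l(position, orientation=None, vel=150, until_force=None): straight line of the TCP; orientation=None keeps the orientation; vel is the mean speed in mm/s. With until_force (N) it stops when the force on the tool has changed by that much, and returns True; else False.
- manip.move_j(angles): joint-space move.
- manip.move_gripper(opening): finger opening in mm; the grip force is fixed at half the most; returns when the fingers have stopped.
- manip.sleep(seconds).
- manip.inverse_kinematics(position, orientation): joint angles nearest the present ones, or None.
- manip.grab_frame(name): name is "side" or "top"; returns the picture (480x640x3 uint8, red, green, blue); there is no depth.
- manip.camera_info(name): a dict with "intrinsics" (3x3 intrinsics, pixels), "R" (3x3) and "t" (3): a world point X has camera coordinates R X + t. Camera axes: x right, y down, z forward; pixel columns grow to the right and rows downward; lengths in mm; the calibration is good to about 2 mm. A picture is of the moment at which its call begins. camera_info takes no time and is no camera call.
A pose or a line that the arm cannot do raises manip.MotionError and nothing moves.
- manip.sign_off(): hands the job in; it is judged then, once.
Readings, each from a call of its own:
- manip.read_time_s(): time.
- manip.read_joint_positions(): joint angles.
- manip.read_dq(): joint speeds.
- manip.read_tau(): joint torques, N m.
- manip.read_tcp_pos(): TCP position.
- manip.read_ee_rot(): TCP orientation.
- manip.read_ft_force(): force on the tool from outside, world axes, zero at the start.
- manip.read_wrist_torque(): the same for the moment, N m.
- manip.read_width(): finger opening in mm.
- manip.read_grip_force(): force on a finger pad.
Only numpy, scipy, OpenCV 4.12 (cv2) and the standard library are available. Lean on these libraries where they do the work, as an engineer would, in place of code of your own. Each camera call takes 0.05 s, during which the arm holds its last target. There are 200 camera calls.

### The job

Clamp the tray of beans in the wooden station: slide the clamp bar towards the far fence until the tray stands square against the fence with the bar's jaw snug on it, then slide the thumb wedge along its ramp until it jams the bar firmly, and let go. Feel for the jam and do not ram the wedge; do not tip the tray or disturb the things standing around.

Things in the scene. Friction and masses are not known exactly. Their poses are not given: they have to be found in the camera images.
- station: Fixed plywood clamping station, 322 mm along x, 170 mm wide (106 mm at the wedge end), plate 10 mm thick. Origin: centre of the underside. +x: clamping direction, to the fence; +y: the wedge's side. Fence: wooden strip 156 mm along y, top at z = 42 mm, inner face at x = +139 mm. The bar's channel runs along y = 0; steel bridges cross it at x = -25 and -151 mm (tops at z = 39 mm); ramp top 34 mm.
- clamp_bar: Loose aluminium bar, 0.45 kg, captive in the channel; slides along the station's x with 3 to 6 N, starts 26 to 40 mm open; with the tray clamped its origin is at the station's x = +43 to 44 mm. Origin: middle of the jaw's pressing (+x) face, at the underside, 10 mm above the counter. Jaw 20 mm thick, 110 mm wide, 25 mm high; shank 30 mm wide, 20 mm high, back to x = -220 mm.
- bar_grip (a point): Centre of the top face of the bar's upright grip, 82 mm above the counter. The grip is a post standing on the jaw, 18 mm (along x) by 22 mm (along y), 47 mm tall above the jaw. Push or pull it along the station's x.
- wedge: Steel thumb wedge, 64 mm long, 22 mm high, 24 mm thick at the rear, 16 mm at the leading end, captive on the ramp block beside the bar. Slides (about 2 N) along the ramp only: towards the station's +x turned 0.139 rad (8 degrees) to -y, stroke 48 mm, so that its straight inner face closes on the bar's side. Origin: middle of the wedge at its underside, 10 mm above the counter.
- wedge_tab (a point): Centre of the top face of the wedge's thumb tab, about 78 mm above the counter; tab 22 mm (along x) by 14 mm (along y), 45 mm tall above the wedge. The ramp's setting varies: the wedge jams after 8 to 42 mm, to be found by feel. Then a push of 15 to 20 N sets it firmly and it stays when released; over 60 N is ramming.
- sample_tray: Open metal sample tray of beans, 96 mm (its x, across) by 140 mm (its y), 28 mm high, about 0.2 kg, loose on the station's plate between jaw and fence, 4 to 15 mm short of the fence and slightly askew. Origin: centre of its underside.
- bowl_a: White cupping bowl, 92 mm wide, 62 mm high, a bystander. Origin: centre of its underside.
- mug_a: White mug, 85 mm wide, 91 mm high, a bystander. Origin: centre of its underside.
- brush_a: Flat dust brush, 202 by 38 by 17 mm, a bystander. Origin: centre of its underside.

How it is judged (in metres and radians):
On the way:
1. the bar's jaw is snug on the tray, with the tray square against the fence, before the wedge jams the bar (x of clamp_bar in the frame of station above 0.0395 m and x of sample_tray in the frame of station above 0.087 m and z of sample_tray in the frame of station below 0.014 m and angle between the x axis of sample_tray and the x axis of station, either way round below 0.05 rad and contact force between wedge and clamp_bar below 3 N), for 0.2 s.
At the end, for the whole second after the job is handed in: The tray lies on the station's plate square (within 0.05 rad) against the fence (within 4 mm), the bar's jaw is snug behind it (within 3.5 mm of its fully closed place), the wedge presses on the bar with more than 8 N after it has been released, and everything is at rest (x of clamp_bar in the frame of station above 0.0395 m and x of sample_tray in the frame of station above 0.087 m and z of sample_tray in the frame of station below 0.014 m and angle between the x axis of sample_tray and the x axis of station, either way round below 0.05 rad and contact force between wedge and clamp_bar above 8 N and linear speed of each of clamp_bar, sample_tray below 0.01 m/s); the robot touches nothing.
It fails at once if the wedge is rammed: pushed with more than 60 N (contact force between the fingers and wedge above 60 N).
It fails at once if the tray is tipped by more than 0.15 rad (angle between sample_tray's own z axis and vertical above 0.15 rad).
It fails at once if the bowl is moved by more than 20 mm (distance of bowl_a from where it was at the start of the episode above 0.02 m).
It fails at once if the mug is moved by more than 20 mm (distance of mug_a from where it was at the start of the episode above 0.02 m).
It fails at once if the brush is moved by more than 20 mm (distance of brush_a from where it was at the start of the episode above 0.02 m).
It also fails if it takes over 35 s, if anything falls off the work surface, if the arm or the gripper's body presses on something with over 40 N, if the wrist force passes 120 N, or if a joint passes its speed limit or range.

## Working session

There is one attempt and no reset: what is moved stays moved. The work goes in short steps, each a Python script; the robot and the scene stay as the last script left them, time stands still between calls to the robot, and variables do not carry over. Pictures are saved under pics/ and viewed, at most 10 in all, crops included, and the job is handed in when it is done.

```bash
mkdir -p pics; python3 - <<'E'
from bench import manip
import cv2
for n in("top","side"):
    cv2.imwrite(f"pics/{n}0.png",manip.grab_frame(n)[:,:,::-1]); c=manip.camera_info(n); print(n,c["intrinsics"],c["R"],c["t"])
print(manip.read_ee_rot(),manip.read_time_s(),manip.hold_point_z)
E
```

```text
top [[468.83859336   0.         319.55772543]
 [  0.         468.83859336 240.65422766]
 [  0.           0.           1.        ]] [[ 0.02213321 -0.99953285  0.02107593]
 [-0.98522551 -0.02538769 -0.16936991]
 [ 0.16982586 -0.01701584 -0.98532717]] [-183.5499637   511.41001169  953.97293122]
side [[613.59835353   0.         322.90040315]
 [  0.         613.59835353 239.46590549]
 [  0.           0.           1.        ]] [[ 0.97832672 -0.20603293 -0.02067037]
 [-0.14211593 -0.59549708 -0.79068722]
 [ 0.15059846  0.77648803 -0.61187127]] [-516.48211033   29.6471376  1513.03309993]
[-6.82870634e-04  9.83412923e-01  1.81379503e-01 -1.77625998e-04] 0.1 -18.700000000000003
```

View pics/top0.png

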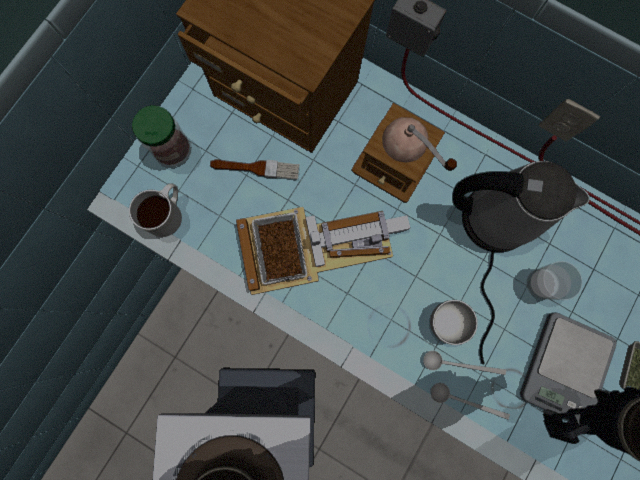

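View pics/side0.png

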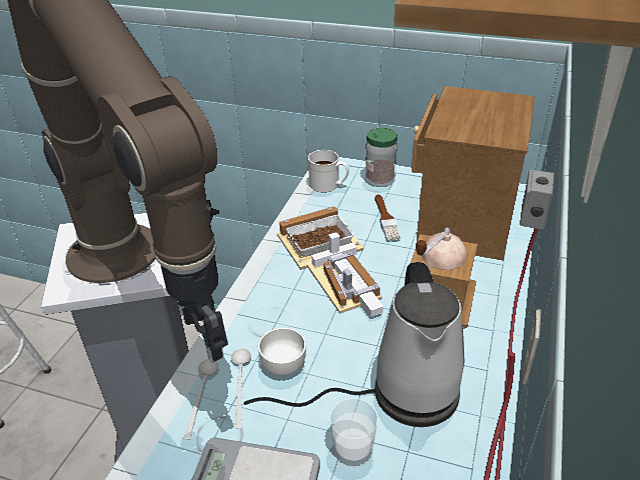

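The top view shows the station at about (238–410, 210–293) with the fence on the left, the grip near (317,245) and the wedge near (372,240). I'll enlarge both views.

```bash
python3 - <<'E'
import cv2
a=cv2.imread("pics/top0.png")[200:302,225:425]; cv2.imwrite("pics/topc.png",cv2.resize(a,None,fx=4,fy=4,interpolation=cv2.INTER_CUBIC))
a=cv2.imread("pics/side0.png")[195:325,265:395]; cv2.imwrite("pics/sidec.png",cv2.resize(a,None,fx=4.5,fy=4.5,interpolation=cv2.INTER_CUBIC))
E
```

```text
(no output)
```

View pics/topc.png

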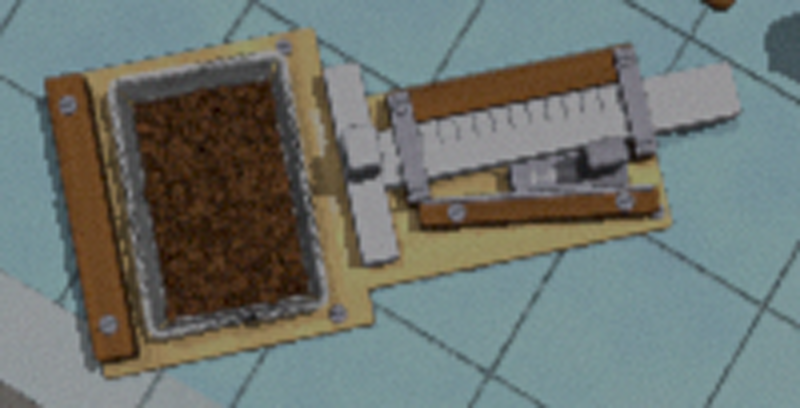

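View pics/sidec.png

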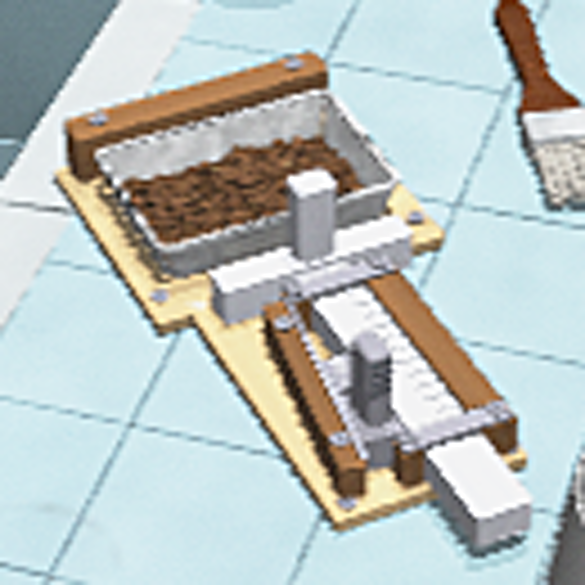

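The crops show the following:
- **Top:** fence inner corners at (85,75) and (133,353), plate corners at (105,377) and (668,222), grip top at about (362,137), tab top at about (606,150).
- **Side:** grip top at (312,183), tab top at (371,346), plate corners at (57,175), (440,240) and (335,525).

```bash
cat > h.py <<'E'
from bench import manip
import numpy as np, cv2
from scipy.optimize import least_squares
from scipy.spatial.transform import Rotation as Ro
CI={n:manip.camera_info(n) for n in("top","side")}
def proj(n,X):
    c=CI[n]; p=c["intrinsics"]@(c["R"]@X+c["t"]); return p[:2]/p[2]
def onplane(n,px,z):
    c=CI[n]; d=c["R"].T@np.linalg.solve(c["intrinsics"],[*px,1]); C=-c["R"].T@c["t"]; return C+d*(z-C[2])/d[2]
T=lambda u,v:(225+u/4,200+v/4)
S=lambda u,v:(265+u/4.5,195+v/4.5)
def quat(yaw): # tool down, tool x axis along world yaw
    q=(Ro.from_euler('z',yaw)*Ro.from_euler('x',np.pi)).as_quat(); return [q[3],*q[:3]]
E
python3 - <<'E'
from h import *
obs=[("top",T(85,75),(139,-78,42)),("top",T(133,353),(139,78,42)),("top",T(105,377),(161,85,10)),("top",T(668,222),(-161,53,10)),
("side",S(57,175),(161,85,10)),("side",S(335,525),(-161,53,10)),("top",T(313,30),(None,-85,10)),("side",S(440,240),(None,-85,10)),("side",S(165,330),(None,85,10)),("top",T(372,322),(None,85,10))]
def W(p,P): c,s=np.cos(p[2]),np.sin(p[2]); return np.array([p[0]+c*P[0]-s*P[1],p[1]+s*P[0]+c*P[1],P[2]])
f=lambda p:np.concatenate([proj(n,W(p,(p[3] if P[0] is None else P[0],P[1],P[2])))-u for n,u,P in obs])
r=least_squares(f,[550,100,1.6,30],loss='soft_l1'); p=r.x; print(p.round(3),f(p).round(1).reshape(-1,2).tolist())
def loc(X): d=X[:2]-p[:2];c,s=np.cos(p[2]),np.sin(p[2]); return (c*d[0]+s*d[1],-s*d[0]+c*d[1])
for nm,u,v,z in(("grip",T(362,137),S(312,183),82),("tab",T(606,150),S(371,346),78)):
    for n,q in(("top",u),("side",v)):
        X=onplane(n,q,z);print(nm,n,X.round(1),np.round(loc(X),1))
for q in (T(140,57),): pass
print("knock",Ro.from_quat(np.roll(manip.read_ee_rot(),-1)).as_matrix().round(3).tolist())
E
```

```text
[ 515.643 -166.057    8.053   11.067] [[0.9, -2.1], [0.1, 0.0], [-0.9, 0.0], [0.9, -1.3], [-2.2, -2.4], [0.6, -2.4], [2.1, -0.3], [-0.5, -0.9], [-4.6, -2.0], [0.7, 1.7]]
grip top [ 522.5 -162.    82. ] [ 2.6 -7.6]
grip side [ 521.  -168.8   82. ] [-3.7 -4.7]
tab top [ 519.7 -288.4   78. ] [-120.7   20.2]
tab side [ 521.2 -294.8   78. ] [-127.3   20. ]
knock [[0.934, 0.357, -0.001], [0.357, -0.934, 0.001], [-0.0, -0.001, -1.0]]
```

```bash
cat >> h.py <<'E'
YAW=8.053-2*np.pi
u=np.array([np.cos(YAW),np.sin(YAW),0])
def log(*a): print(*a,"t",round(manip.read_time_s(),2),"tcp",np.round(manip.read_tcp_pos(),1),"F",np.round(manip.read_ft_force(),1))
E
python3 - <<'E'
from h import *
g=np.array([521.5,-165.5,0]); s=g-36*u
best=None
for y in(YAW,YAW-np.pi):
    q=manip.inverse_kinematics([s[0],s[1],52],quat(y)); print(y,None if q is None else np.round(q,2))
    if q is not None:
        c=np.abs(np.array(q)-manip.read_joint_positions()).max()
        if best is None or c<best[0]: best=(c,y)
Q=quat(best[1]); print(best)
manip.move_gripper(0)
manip.move_ptp([s[0],s[1],200],Q)
log("above")
manip.move_l([s[0],s[1],52],vel=120,until_force=10); log("down")
e=s+75*u
print(manip.move_l([e[0],e[1],52],vel=25,until_force=16)); log("pushed")
d=manip.read_tcp_pos()-s; print("travel",d[:2]@u[:2])
cv2.imwrite("pics/top1.png",cv2.resize(manip.grab_frame("top")[200:302,225:425,::-1],None,fx=4,fy=4,interpolation=cv2.INTER_CUBIC))
cv2.imwrite("pics/side1.png",cv2.resize(manip.grab_frame("side")[195:325,265:395,::-1],None,fx=4.5,fy=4.5,interpolation=cv2.INTER_CUBIC))
E
```

```text
1.7698146928204146 [ 0.65  0.58 -0.5   1.88  0.38  0.78  0.14]
-1.3717779607693785 [ 0.17  0.53  0.14  1.91 -0.11  0.71 -2.57]
(np.float64(0.48824106428872704), 1.7698146928204146)
above t 2.65 tcp [ 528.1 -202.7  199.9] F [-0.   0.3 -0.1]
down t 4.03 tcp [ 529.2 -200.9   52.7] F [-0.4  0.3  0.6]
True
pushed t 6.03 tcp [ 518.3 -149.8   52.1] F [ 1.6 -2.7  1.3]
travel 52.049134168274755
```

View pics/side1.png

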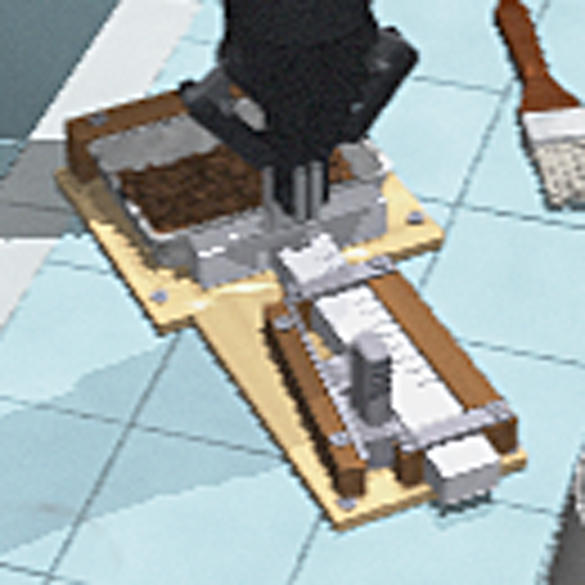

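The bar has moved well forward and the jaw is against the tray. I'll push again to see whether it is fully home.

```bash
python3 - <<'E'
from h import *
for F in(18,25):
    p0=manip.read_tcp_pos(); e=p0+25*u
    print(manip.move_l(list(e),vel=15,until_force=F)); log("push")
    print("moved",(manip.read_tcp_pos()-p0)@u)
manip.sleep(.3); log("hold")
cv2.imwrite("pics/top2.png",cv2.resize(manip.grab_frame("top")[200:302,225:425,::-1],None,fx=4,fy=4,interpolation=cv2.INTER_CUBIC))
E
```

```text
True
push t 6.83 tcp [ 518.3 -149.9   52.1] F [ 1.2 -2.8  1.3]
moved -0.1487329297185722
True
push t 7.58 tcp [ 518.3 -150.2   52.3] F [ 1.6 -1.9  0.4]
moved -0.25121839538958635
hold t 7.88 tcp [ 518.3 -150.1   52.4] F [ 2.5 -3.2  0. ]
```

View pics/top2.png

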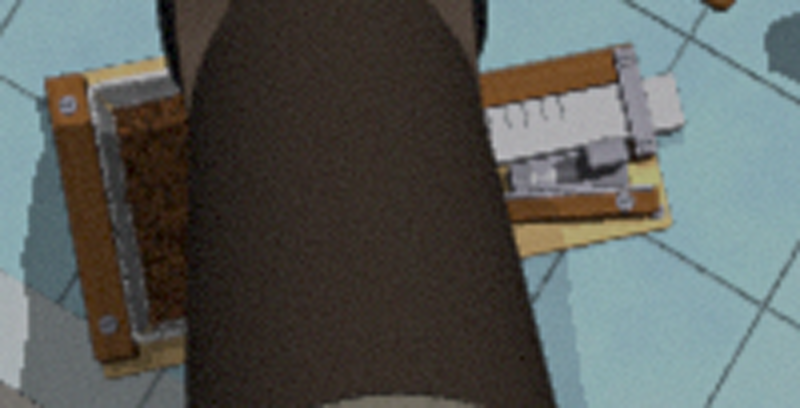

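The tray is flush and parallel to the fence, and two more pushes moved nothing, so the bar is home. Next is the wedge, whose tab is unmoved at crop (606,150).

```bash
python3 - <<'E'
from h import *
Y=YAW-0.139; w=np.array([np.cos(Y),np.sin(Y),0]); Q=quat(Y)
p=manip.read_tcp_pos(); b=p-8*u
manip.move_l(list(b),vel=60); b[2]=115; manip.move_l(list(b),vel=150)
s=np.array([520.5,-291.5,0])-38*w
manip.move_l([s[0],s[1],115],Q,vel=150)
log("above")
print(manip.move_l([s[0],s[1],53],vel=80,until_force=8)); log("down")
e=s+78*w
print(manip.move_l([e[0],e[1],53],vel=14,until_force=9)); log("contact"); print("travel",(manip.read_tcp_pos()-s)@w)
cv2.imwrite("pics/side3.png",cv2.resize(manip.grab_frame("side")[195:325,265:395,::-1],None,fx=4.5,fy=4.5,interpolation=cv2.INTER_CUBIC))
E
```

```text
above t 10.07 tcp [ 523.1 -328.   115.1] F [-0.   0.7 -0.8]
False
down t 11.0 tcp [ 523.1 -329.6   53.4] F [0.  0.1 0.1]
True
contact t 14.12 tcp [ 519.4 -286.1   52.8] F [ 0.1 -1.   0.6]
travel 43.47094304854369
```

View pics/side3.png

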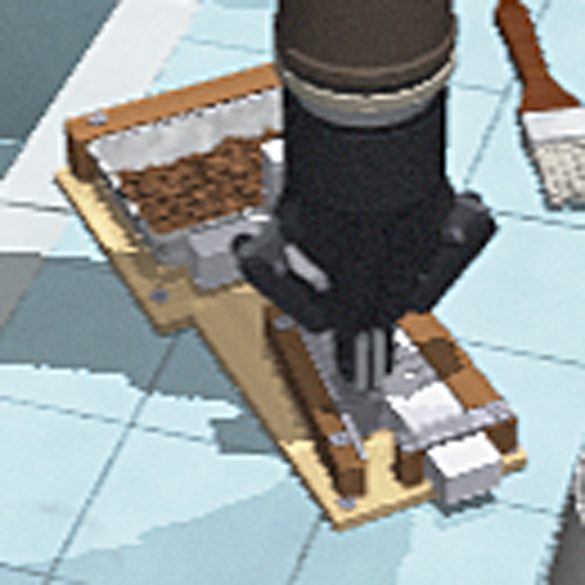

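The wedge has advanced by roughly 27 mm, the fingers are behind its tab and it now resists. I'll set it firmly in small steps.

```bash
python3 - <<'E'
from h import *
Y=YAW-0.139; w=np.array([np.cos(Y),np.sin(Y),0])
p0=manip.read_tcp_pos()
for F in(13,17,19):
    p=manip.read_tcp_pos(); e=p+15*w; e[2]=53
    print(manip.move_l(list(e),vel=12,until_force=F),"adv",round((manip.read_tcp_pos()-p0)@w,2)); log(F)
E
```

```text
True adv 0.37
13 t 14.78 tcp [ 518.5 -285.8   52.4] F [ 0.3 -1.7  0.8]
True adv 0.62
17 t 15.43 tcp [ 518.2 -285.6   52.4] F [ 0.9 -2.3  1.5]
True adv 0.7
19 t 16.09 tcp [ 518.  -285.5   52.6] F [ 0.  -1.9  1.4]
```

It is jammed: 19 N gives no further travel. I'll back off and check.

```bash
python3 - <<'E'
from h import *
Y=YAW-0.139; w=np.array([np.cos(Y),np.sin(Y),0])
b=manip.read_tcp_pos()-8*w; manip.move_l(list(b),vel=60); b[2]=130; manip.move_l(list(b),vel=150)
manip.move_l([460,-480,200],vel=250); log("clear")
cv2.imwrite("pics/top4.png",cv2.resize(manip.grab_frame("top")[200:302,225:425,::-1],None,fx=4,fy=4,interpolation=cv2.INTER_CUBIC))
E
```

```text
clear t 18.02 tcp [ 460.7 -477.9  199. ] F [-1.1  0.5  0.3]
```

View pics/top4.png

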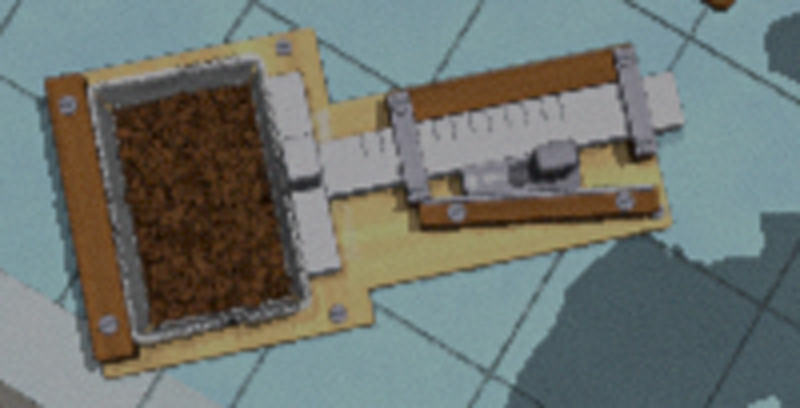

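The tray is square against the fence, the jaw is snug behind it, and the wedge is in against the bar with the arm clear.

```bash
python3 -c "
from bench import manip
manip.sleep(.3); print(manip.sign_off())"
```

```text
the job is handed in; nothing more can be done
None
```

The job is handed in at about 18 s: the tray sits square against the fence with the jaw snug, and the wedge jammed with a push of about 19 N and was released; the judge returned no verdict, and I could not measure the wedge's holding force on the bar.

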